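# Close the shredder's feed tube with the pusher that fits and hold its dial at pulse

### The job

Get the vegetable shredder going: of the three pushers standing on the worktop, find the one that fits its upright feed tube closely, sliding in freely without slack, and lower it in until its flange sits down on the tube's rim. Only then turn the sprung dial clockwise past its first and second notch to the third (the long double mark), and finish while still holding it there, because it springs back as soon as it is let go. Leave the other two pushers standing upright on the worktop and do not disturb the things around.

Things in the scene. Friction and masses are not known exactly. Their poses are not given: they have to be found in the camera images.
- shredder: Electric vegetable shredder, white rounded housing, 150 (x) by 270 (y) by 90 mm high, fixed to the worktop. Origin: centre of its underside, z up. In its own frame the feed tube stands on top at y = +80 mm, the dial on top at y = -80 mm, and an outlet spout stands out 32 mm from its -x side beside the tube. Yaw about -1.57: dial end towards the robot, tube end away, spout to the left.
- tube_mouth (a point): Centre of the feed tube's open mouth, in the plane of its rim, 165 mm above the worktop. Upright round grey tube, bore 43 mm, outside 56 mm, bore 75 mm deep.
- dial_grip (a point): Point on the dial's upright axis, inside its bar grip, 111.5 mm above the worktop. The dial is a black disc of 64 mm diameter, 8 mm thick (top at 98.5 mm above the worktop), with a straight bar grip across it, 56 mm long, 14 mm thick, from 98.5 to 124.5 mm above the worktop. The point's x axis lies along the bar and turns with it; a white line marks the pointer end, which is -x of the point.
- dial (a joint): Angle of the dial in rad: 0 at rest, grows as it is turned clockwise seen from above, up to a stop at 1.34. Notches that can be felt at 0.42 (first), 0.84 (second) and 1.26 (third, long double mark); the ridge between the second and third lies at 1.05. A spring drives it back to 0 from every position: about 0.08 N m at rest rising to 0.16 N m at the third notch, the notches add or take up to 0.05 N m.
- pusher_small: White plastic pusher, upright: round shank 28 mm in diameter and 60 mm long at the bottom, a flange 40 mm across and 6 mm thick above it, and on top a round grip stem 24 mm in diameter and 32 mm tall; 98 mm high in all, 90 g. Origin: centre of its lower end, z up along it. Stands on the worktop at the start.
- pusher_medium: The same as pusher_small, but shank 40 mm in diameter (3 mm chamfer at the foot) and flange 52 mm across; grip stem the same, 24 mm in diameter, from 66 to 98 mm above its origin.
- pusher_large: The same as pusher_small, but shank 52 mm in diameter and flange 64 mm across; grip stem the same.
- mug_1: Bystander: white mug, 78 mm across without its handle, 101 mm high; origin under its centre.
- egg_timer: Bystander: round wind-up kitchen timer, 66 mm across, 55 mm high; origin under its centre.
- spice_jar_2: Bystander: spice jar, 47 mm across, 97 mm high; origin under its centre. It stands below the right-hand wall cabinet (underside 0.46 m above the worktop, from x = 0.54 m back, door handles from x = 0.515 m, left side at y = -0.04 m), which a raised arm must not strike: swing past it folded in.
- cup_2: Bystander: tea cup with diamond pattern, 90 mm across without its handle, 60 mm high; origin under its centre.
- teaspoon: Bystander: teaspoon, 139 mm long, lying flat; origin under its centre.

How it is judged:
By the outcome, as a careful person would: the job done as asked, in the order asked, and still so for the second after the job is handed in, while the arm keeps its last pose, push and grip.
It also fails if it takes over 64 s, if anything falls off the work surface, if the arm or the gripper's body presses on something with over 40 N, if the wrist force passes 120 N, or if a joint passes its speed limit or range.

### The arm

A 6-joint arm with a two-finger parallel gripper is mounted at the origin on a cart in front of the work surface, level with it; the furniture and walls round the work are solid. World frame = base frame: x ahead of the robot, y to its left, z up, the work surface at z = 0. Lengths are in mm, angles in degrees, forces in N, time in s.
With the tool pointing down it reaches from about 300 to 850 mm from the base axis. Payload 4.2 kg.
Tool frame: the origin (TCP) lies midway between the tips of the shut fingers; the grasp point (between the pads) lies 19 mm behind it (env.hold_point_z is the z of the grasp point in the tool frame, in mm); z points along the fingers, y is the direction in which the jaws open and shut (so a half turn about z gives the same grasp; the last joint's range is limited). The gripper opens to 91 mm and grips with 3 to 60 N. Pads are 32 mm wide; open, the fingers measure 118 mm over their backs; the gripper's body (76 mm by 178 mm) begins 60 mm behind the grasp point.
Start: joints at [-68.698, 18.312, 89.639, -0, 72.044, -1.146], TCP at [219.57, -531.444, 213.976] pointing down, gripper open.
Joint ranges: [-177.97, 177.97], [-48.28, 115.42], [12.27, 149.76], [-77.06, 257.06], [2.81, 150.46], [-146.56, 146.56]. Speed limits (degrees/s): [147.25, 147.25, 180, 180, 180, 180].

### API

Orientations are given as [roll, pitch, yaw] about the fixed x, y, z axes, in that order (R = Rz(yaw) Ry(pitch) Rx(roll)).
In Python, from workcell import env, grab_frame, camera_params, spotter gives the robot as it stands. The module is installed in compiled form; this text tells all that it offers.
- The arm moves only by the shell command python3 -m jog 'ROWS' [FORCE]. ROWS is text: rows parted by semicolons, each of 7 numbers parted by spaces: the turn, a rotation vector about the world's x, y, z in units of 5 degrees (1.0 is 5 degrees), then the shift along the world's x, y, z in units of 25 mm (1.0 is 25 mm), then the opening, from 0 (shut) to 1 (fully open). A call has 1 to 5 rows; each row is the pose to reach, as a shift and turn from the pose commanded when the call began; what a row does not reach only later rows make up. A row lasts 1/8 s, in which the tool goes at most 62.5 mm and 10.7 degrees, less where a joint would pass 70% of its speed; a pose out of reach is approached as far as the arm can. A call with a gripper value outside its range is refused whole. The fingers move at their own pace and stop on an object; FORCE is the grip in N (left out, the last holds). Time passes only in rows, so rows that repeat a pose let the fingers close. It gives the time, the measured TCP pose, the force and the opening at its end, in the units of the state.
- env.state(): the state, without advancing time (a new reading comes with each control period).
- grab_frame(name): name is "side" or "top"; returns the picture (480x640x3 uint8, red, green, blue); there is no depth.
- camera_params(name): a dict with "K" (3x3 intrinsics, pixels), "rvec" (rotation vector, rad) and "tvec" (3), from world to camera coordinates, as OpenCV has them. Camera axes: x right, y down, z forward; pixel columns grow to the right and rows downward; lengths in mm; the calibration is good to about 2 mm. A picture is of the moment at which its call begins. camera_params takes no time and is no camera call.
- env.job_done(): hands the job in, once; it reports no verdict.
Trained networks look in the newest picture that a camera, given by its name, has taken for a name from the list of things; names that differ only in an ending like _2 or _b are one class to them, and where a whole thing is asked for, a point or a joint stands for the part that bears it (a point fixed in the world has none). Each returns a list of dicts, best first, with "conf" (0 to 1); they miss things now and then, are a little off and sometimes report something else, mostly with a low value. They report only what shows in the picture. A call takes as long as a camera call.
- spotter.look_for(query, camera): "box" ([left, top, width, height] in pixels, round what is visible of it).
- spotter.trace(query, camera): "region" (480x640 bool, what is visible of it) and "box" ([left, top, width, height] in pixels, round what is visible of it).
The state is a dict: "time_s": time; "qpos": joint angles; "qvel": joint speeds; "effort": joint torques, N m; "ee_pos": TCP position; "ee_rot": TCP orientation; "force": force on the tool from outside, world axes, zero at the start; "torque": the same for the moment, N m; "gripper_width": finger opening in mm.
Only numpy, scipy, OpenCV 4.12 (cv2) and the standard library are available. Lean on these libraries where they do the work, as an engineer would, in place of code of your own. Each camera call takes 0.05 s, during which the arm holds its last target. There are 200 camera calls.

## Working session

There is one attempt and no reset: what is moved stays moved. The work goes in short steps, Python scripts to look and compute and a shell command to move; the robot and the scene stay as the last step left them, time stands still between calls to the robot, and variables do not carry over. Pictures are saved under pics/ and viewed, about 8 in all and at most 12, crops included, and the job is handed in when it is done.

```bash
mkdir -p pics; ls
cat > h.py <<'E'
from workcell import env, grab_frame, camera_params, spotter
import numpy as np, cv2
def P(c):
    p=camera_params(c); R=cv2.Rodrigues(np.array(p["rvec"],float))[0]; t=np.array(p["tvec"],float).ravel()
    return np.array(p["K"],float),R,t
def proj(c,X):
    K,R,t=P(c); x=K@(R@np.array(X,float)+t); return x[:2]/x[2]
def onplane(c,uv,z):
    K,R,t=P(c); d=R.T@np.linalg.inv(K)@np.array([uv[0],uv[1],1.]); o=-R.T@t
    return o+d*(z-o[2])/d[2]
def save(c,n):
    im=grab_frame(c); cv2.imwrite(n,cv2.cvtColor(im,cv2.COLOR_RGB2BGR)); return im
E
python3 - <<'E'
from h import *
for c in("side","top"):
    save(c,f"pics/{c}0.png"); K,R,t=P(c); print(c,K[0,0],-R.T@t,R[2])
    for q in["shredder","dial_grip","pusher_small","pusher_medium","pusher_large","mug_1","egg_timer","spice_jar_2","cup_2","teaspoon"]:
        print(q,[(np.round(r["box"]).tolist(),round(r["conf"],2)) for r in spotter.look_for(q,c)[:3]])
print(env.state(),env.hold_point_z)
E
```

```text
pics
side 498.3131066478754 [ 287.56921019 1249.17404317  949.43837535] [ 0.16138345 -0.82207814 -0.54602465]
shredder [([262.0, 236.0, 101.0, 82.0], 0.77)]
dial_grip [([325.0, 262.0, 25.0, 21.0], 0.59), ([304.0, 206.0, 13.0, 29.0], 0.18)]
pusher_small []
pusher_medium [([282.0, 319.0, 24.0, 36.0], 0.58)]
pusher_large [([289.0, 354.0, 28.0, 42.0], 0.86)]
mug_1 [([352.0, 192.0, 24.0, 34.0], 0.83)]
egg_timer [([229.0, 316.0, 26.0, 28.0], 0.76)]
spice_jar_2 [([302.0, 206.0, 16.0, 30.0], 0.85)]
cup_2 [([307.0, 192.0, 27.0, 20.0], 0.72)]
teaspoon [([310.0, 193.0, 24.0, 21.0], 0.3)]
top 446.982642090266 [ 456.62937824   50.91017294 1469.33735515] [ 0.06209591 -0.01508961 -0.99795611]
shredder [([260.0, 195.0, 59.0, 86.0], 0.93)]
dial_grip [([277.0, 254.0, 19.0, 24.0], 0.58)]
pusher_small [([273.0, 253.0, 24.0, 27.0], 0.42)]
pusher_medium [([211.0, 233.0, 19.0, 17.0], 0.52)]
pusher_large [([171.0, 250.0, 25.0, 19.0], 0.67)]
mug_1 [([412.0, 256.0, 39.0, 22.0], 0.73)]
egg_timer [([216.0, 187.0, 21.0, 22.0], 0.77), ([174.0, 249.0, 20.0, 17.0], 0.39)]
spice_jar_2 []
cup_2 []
teaspoon [([386.0, 250.0, 17.0, 43.0], 0.59)]
{'time_s': 1.1, 'qpos': array([-6.86946783e+01,  1.83131515e+01,  8.96373832e+01, -3.43302295e-04,
        7.20425810e+01, -1.14770561e+00]), 'qvel': array([-0.04581305,  0.03911638, -0.03073973, -0.00121791,  0.01278275,
        0.00530943]), 'effort': array([ 5.13670216e-05, -4.12357557e+01, -2.32229501e+01,  7.30411825e-02,
        3.78702837e-02, -2.86010213e-06]), 'ee_pos': array([ 219.60430356, -531.45564543,  213.97434515]), 'ee_rot': array([1.79993124e+02, 4.64419020e-04, 2.24531331e+01]), 'force': array([ 0.22635895, -0.35496806, -0.51355414]), 'torque': array([ 0.02554674, -0.02559164, -0.01012175]), 'gripper_width': 91.08752183378947} -18.8
```

Run:
```python
import cv2,numpy as np
a=cv2.imread("pics/side0.png")[170:410,200:400]; b=cv2.imread("pics/top0.png")[165:345,150:470]
a=cv2.resize(a,None,fx=2.5,fy=2.5,interpolation=cv2.INTER_CUBIC);b=cv2.resize(b,None,fx=2.5,fy=2.5,interpolation=cv2.INTER_CUBIC)
cv2.imwrite("pics/a.png",a);cv2.imwrite("pics/b.png",b)
```

```text
(no output)
```

View pics/a.png

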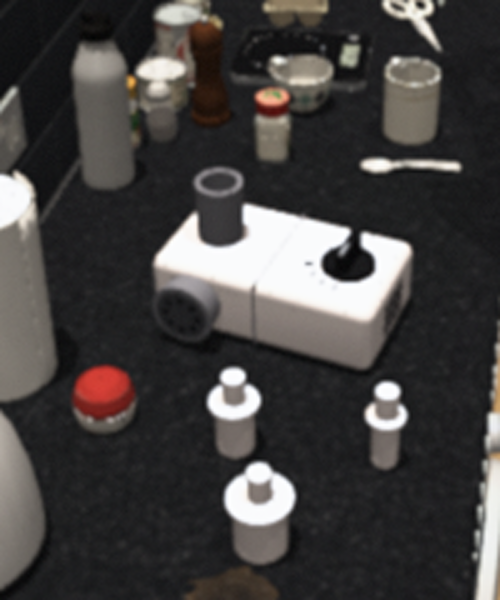

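View pics/b.png

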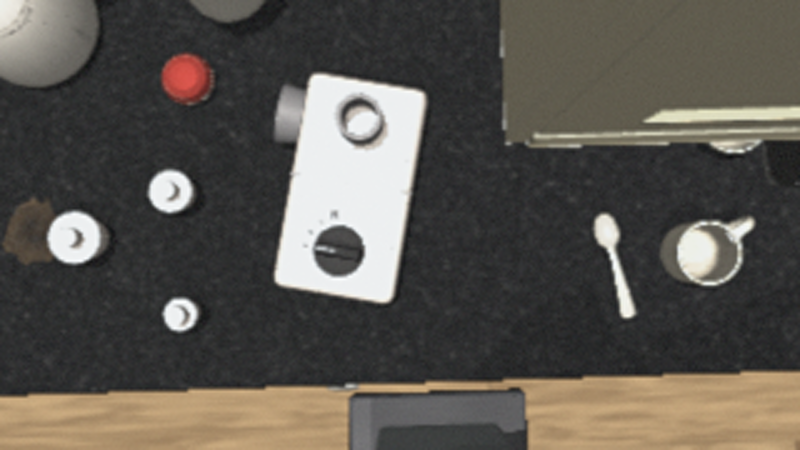

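Pictures 1 and 2 show, in full-image pixels:

| Thing | Top view | Side view |
|---|---|---|
| Medium pusher | (219, 241) | (294, 337) |
| Large pusher | (180, 260) | (304, 374) |
| Small pusher | (222, 291) | (354, 340) |
| Tube rim | (294, 213) | (287, 243) |
| Dial | (285, 265) | (339, 275) |

The white pointer line is on the dial's left side. Next I'll measure by silhouette centroids in the two views.

```bash
cat > m.py <<'E'
from h import *
from scipy.optimize import least_squares
S=8
def cyl(r,z0,z1):
    a=np.linspace(0,2*np.pi,60,endpoint=False); return np.array([[r*np.cos(t),r*np.sin(t),z] for z in(z0,z1) for t in a])
def push(r,f): return [cyl(r,0,60),cyl(f,60,66),cyl(12,66,98)]
def cen(c,parts,X,box):
    l,t,w,h=box; m=np.zeros((h*S,w*S),np.uint8)
    for p in parts:
        uv=np.array([proj(c,q+X) for q in p])-[l,t]+.5
        cv2.fillConvexPoly(m,cv2.convexHull(np.round(uv*S-.5).astype(np.int32)),255)
    M=cv2.moments(m,True); return np.array([M["m10"]/M["m00"],M["m01"]/M["m00"]])/S+[l,t]-.5, M["m00"]/S/S
def obs(im,box,white,hull=False):
    l,t,w,h=box; g=cv2.resize(cv2.cvtColor(im,cv2.COLOR_RGB2GRAY)[t:t+h,l:l+w],None,fx=S,fy=S,interpolation=cv2.INTER_CUBIC)
    m=(g>white if white>0 else g<-white).astype(np.uint8)
    n,lab,st,_=cv2.connectedComponentsWithStats(m); m=(lab==1+st[1:,4].argmax()).astype(np.uint8)
    c=max(cv2.findContours(m,0,2)[0],key=len)
    if hull: c=cv2.convexHull(c)
    m[:]=0; cv2.drawContours(m,[c],-1,1,-1)
    M=cv2.moments(m,True); return np.array([M["m10"]/M["m00"],M["m01"]/M["m00"]])/S+[l,t]-.5, M["m00"]/S/S
def fit(name,parts,o,boxes,x0):
    for c in o:
        r=least_squares(lambda p:cen(c,parts,np.array([*p,0]),boxes[c])[0]-o[c][0],x0,diff_step=.01)
        print(name,c,"z=0:",r.x.round(1),"area obs/mod",round(o[c][1]/cen(c,parts,np.array([*r.x,0]),boxes[c])[1],2))
    r=least_squares(lambda p:np.concatenate([cen(c,parts,p,boxes[c])[0]-o[c][0] for c in o]),[*x0,1.],diff_step=.01,x_scale=[1,1,1],)
    print(name,"3D",r.x.round(1),"res px",r.fun.round(2))
E
python3 - <<'E'
from m import *
I={c:cv2.cvtColor(cv2.imread(f"pics/{c}0.png"),cv2.COLOR_BGR2RGB) for c in("side","top")}
def go(name,parts,bs,bt,w,hull=False):
    b={"side":bs,"top":bt}; o={c:obs(I[c],b[c],w,hull) for c in b}
    x0=onplane("top",o["top"][0],60)[:2]; fit(name,parts,o,b,x0)
go("medium",push(20,26),(277,312,34,48),(205,228,28,28),95)
go("large",push(26,32),(284,350,40,52),(165,244,32,32),95)
go("small",push(14,20),(342,318,26,44),(211,280,24,22),95)
go("tube",[cyl(28,90,165)],(274,232,28,38),(280,198,28,28),-140,True)
go("disc",[cyl(32,90.5,98.5)],(326,266,30,18),(272,252,26,26),-110,True)
g=cv2.cvtColor(I["top"],cv2.COLOR_RGB2GRAY); 
for c,r in(("side",(255,190,110,80)),("top",(255,190,75,100))):
    l,t,w,h=r; cv2.imwrite(f"pics/c_{c}.png",cv2.resize(cv2.cvtColor(I[c][t:t+h,l:l+w],cv2.COLOR_RGB2BGR),None,fx=6,fy=6,interpolation=cv2.INTER_CUBIC))
m=(g>120).astype(np.uint8); m[:190]=0;m[290:]=0;m[:,:255]=0;m[:,:255]=0;m[:,325:]=0
c=max(cv2.findContours(m,0,2)[0],key=cv2.contourArea); rc=cv2.minAreaRect(c); bp=cv2.boxPoints(rc)
w=np.array([onplane("top",p,88) for p in bp]);print(w.round(0), w.mean(0))
for i in range(4): d=w[(i+1)%4]-w[i];print(np.linalg.norm(d),np.degrees(np.arctan2(d[1],d[0])))
E
```

```text
Traceback (most recent call last):
  File "m.py", line 23, in fit
    r=least_squares(lambda p:cen(c,parts,np.array([*p,0]),boxes[c])[0]-o[c][0],x0,diff_step=.01)
  File "m.py", line 23, in <lambda>
    r=least_squares(lambda p:cen(c,parts,np.array([*p,0]),boxes[c])[0]-o[c][0],x0,diff_step=.01)
                             ~~~^^^^^^^^^^^^^^^^^^^^^^^^^^^^^^^^^^^
  File "m.py", line 10, in cen
    uv=np.array([proj(c,q+X) for q in p])-[l,t]+.5
                 ~~~~^^^^^^^
  File "h.py", line 7, in proj
    K,R,t=P(c); x=K@(R@np.array(X,float)+t); return x[:2]/x[2]
          ~^^^
  File "h.py", line 4, in P
    p=camera_params(c); R=cv2.Rodrigues(np.array(p["rvec"],float))[0]; t=np.array(p["tvec"],float).ravel()
ValueError: time passes only in moves, steps and waits
```

```bash
python3 - <<'E'
s=open("h.py").read().replace("def P(c)","from functools import cache\n@cache\ndef P(c)");open("h.py","w").write(s)
s=open("m.py").read()
s=s.replace("    l,t,w,h=box; m=np.zeros((h*S","    l,t,w,h=box; l-=20;t-=20;w+=40;h+=40; m=np.zeros((h*S")
i=s.index("def fit")
s=s[:i]+'''def solve(f,x):
    return least_squares(lambda d:f(x+100*d-100),np.ones(len(x)),diff_step=.03)
def fit(name,parts,o,boxes,x0):
    x0=np.array(x0)
    for c in o:
        r=solve(lambda p:cen(c,parts,np.array([*p,0]),boxes[c])[0]-o[c][0],x0); x=x0+100*r.x-100
        print(name,c,"z=0:",x.round(1),"area obs/mod",round(o[c][1]/cen(c,parts,np.array([*x,0]),boxes[c])[1],2))
    r=solve(lambda p:np.concatenate([cen(c,parts,p,boxes[c])[0]-o[c][0] for c in o]),np.array([*x0,0]))
    print(name,"3D",(np.array([*x0,0])+100*r.x-100).round(1),"res px",r.fun.round(2))
'''
open("m.py","w").write(s)
E
cat > run.py <<'E'
from m import *
I={c:cv2.cvtColor(cv2.imread(f"pics/{c}0.png"),cv2.COLOR_BGR2RGB) for c in("side","top")}
def go(name,parts,bs,bt,w,hull=False):
    b={"side":bs,"top":bt}; o={c:obs(I[c],b[c],w,hull) for c in b}
    x0=onplane("top",o["top"][0],60)[:2]; fit(name,parts,o,b,x0)
go("medium",push(20,26),(277,312,34,48),(205,228,28,28),95)
go("large",push(26,32),(284,350,40,52),(165,244,32,32),95)
go("small",push(14,20),(342,318,26,44),(211,280,24,22),95)
go("tube",[cyl(28,90,165)],(274,232,28,38),(280,198,28,28),-140,True)
go("disc",[cyl(32,90.5,98.5)],(326,266,30,18),(272,252,26,26),-110,True)
g=cv2.cvtColor(I["top"],cv2.COLOR_RGB2GRAY); 
for c,r in(("side",(255,190,110,80)),("top",(255,190,75,100))):
    l,t,w,h=r; cv2.imwrite(f"pics/c_{c}.png",cv2.resize(cv2.cvtColor(I[c][t:t+h,l:l+w],cv2.COLOR_RGB2BGR),None,fx=6,fy=6,interpolation=cv2.INTER_CUBIC))
m=(g>120).astype(np.uint8); m[:190]=0;m[290:]=0;m[:,:255]=0;m[:,:255]=0;m[:,325:]=0
c=max(cv2.findContours(m,0,2)[0],key=cv2.contourArea); rc=cv2.minAreaRect(c); bp=cv2.boxPoints(rc)
w=np.array([onplane("top",p,88) for p in bp]);print(w.round(0), w.mean(0))
for i in range(4): d=w[(i+1)%4]-w[i];print(np.linalg.norm(d),np.degrees(np.arctan2(d[1],d[0])))
E
python3 run.py
```

```text
medium side z=0: [543.8 340.5] area obs/mod 0.96
medium top z=0: [542.7 349.5] area obs/mod 1.05
medium 3D [541.9 347.8   7.3] res px [-0.08 -0.    0.02  0.09]
large side z=0: [488.4 462.3] area obs/mod 0.96
large top z=0: [488. 472.] area obs/mod 0.99
large 3D [487.1 469.4   8.1] res px [-0.17 -0.02  0.05  0.25]
small side z=0: [387.9 330.1] area obs/mod 0.94
small top z=0: [387.3 339.7] area obs/mod 1.06
small 3D [387.3 338.    7.6] res px [-0.11 -0.    0.02  0.13]
tube side z=0: [623.7  81.4] area obs/mod 1.62
tube top z=0: [627.1 108.5] area obs/mod 0.33
tube 3D [620.5 106.8  17.8] res px [-1.39 -0.14  0.34  1.42]
disc side z=0: [460.6 132.3] area obs/mod 0.89
disc top z=0: [460.7 135.9] area obs/mod 0.86
disc 3D [460.4 135.7   2.6] res px [-0.1  -0.01  0.02  0.11]
[[427. 248.  88.]
 [692. 198.  88.]
 [656.  20.  88.]
 [393.  72.  88.]] [541.94261692 134.89159907  88.        ]
268.72609290014276 -10.718203473637455
181.5998763151052 -101.2059817091338
268.8111123505291 168.80437188208072
179.36074870762832 78.7637499081151
```

View pics/c_top.png

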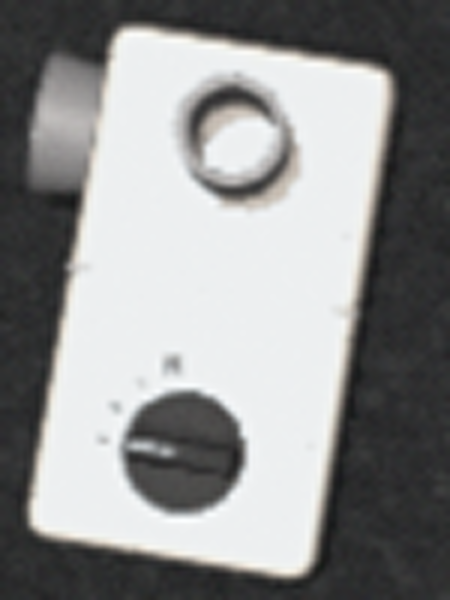

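Picture 3 shows the tube rim near full-image (294, 212). The dial disc is at (285.5, 265), with its pointer to the left and the double mark up and to the left of the tube-ward direction. I'll overlay the model outlines to settle the pusher and tube positions.

```bash
cat > ov.py <<'E'
from m import *
I={c:cv2.cvtColor(cv2.imread(f"pics/{c}0.png"),cv2.COLOR_BGR2RGB) for c in("side","top")}
def crop(c,box,f,rings,cols):
    l,t,w,h=box; im=cv2.resize(cv2.cvtColor(I[c][t:t+h,l:l+w],cv2.COLOR_RGB2BGR),None,fx=f,fy=f,interpolation=cv2.INTER_CUBIC)
    for (X,rz),col in zip(rings,cols):
        for r,z in rz:
            p=np.array([proj(c,[X[0]+r*np.cos(a),X[1]+r*np.sin(a),z]) for a in np.linspace(0,6.283,40)])
            cv2.polylines(im,[np.round(((p-[l,t]+.5)*f-.5)*8).astype(np.int32)],True,col,1,cv2.LINE_AA,3)
    return im
if __name__=="__main__":
    med=[(20,0),(26,60),(26,66),(12,98)]; tb=[(28,165),(21.5,165),(28,90)]; G,Rd=(0,255,0),(0,0,255)
    a=((542.7,349.5),med);b=((543.8,340.5),med); t1=((618,106),tb);t2=((620.5,103),tb)
    A=crop("side",(277,308,36,54),8,[a,b],[G,Rd]);B=crop("top",(202,225,36,34),8,[a,b],[G,Rd])
    C=crop("side",(268,228,40,50),8,[t1],[G]);D=crop("top",(274,194,40,38),8,[t1],[G])
    H=np.zeros((580,800,3),np.uint8)
    def put(i,x,y):
        i=cv2.resize(i,None,fx=.85,fy=.85); H[y:y+i.shape[0],x:x+i.shape[1]]=i[:580-y,:800-x]
    put(A,0,0);put(B,250,0);put(C,500,0);put(D,250,300)
    cv2.imwrite("pics/ov1.png",H)
    print([onplane("top",(294.1,211.7),165)])
E
python3 ov.py
```

```text
[array([615.25559988, 101.4634117 , 165.        ])]
```

View pics/ov1.png

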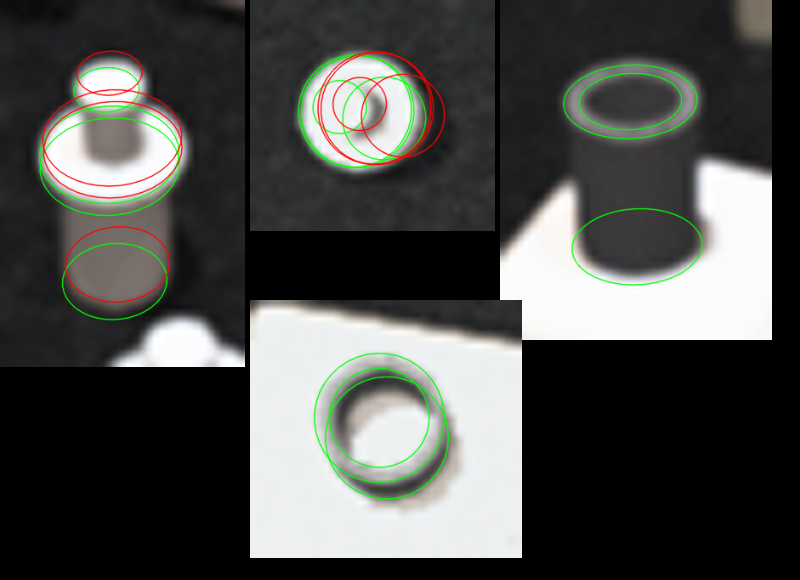

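Picture 4 shows that the cameras agree on x but differ by a few mm in y: medium pusher y 342–349, tube y 101–106. I'll close the jaws along y so the grasp centres itself, then check pusher against tube in the pictures. First I swing over, folded in.

```bash
python3 -m jog '0 0 -0.9 0.6 2.4 0 0.6; 0 0 -1.8 1.2 4.8 0 0.6; 0 0 -2.7 1.9 7.2 0.4 0.6; 0 0 -3.6 2.6 9.6 0.8 0.6; 0 0 -4.49 3.2 12 1 0.6'; python3 -m jog '0 0 0 0.7 2.3 0 0.6; 0 0 0 1.2 4.6 0 0.6; 0 0 0 1.8 7 0 0.6; 0 0 0 2.4 9.4 0 0.6; 0 0 0 3.0 11.8 0 0.6'; python3 -m jog '0 0 0 1.1 2.0 0 0.6; 0 0 0 2.3 4 0 0.6; 0 0 0 3.5 6 0 0.6; 0 0 0 4.7 8 0 0.6; 0 0 0 5.9 10 -0.4 0.6'
python3 -c "
from workcell import env;s=env.state();print(s['ee_pos'],s['ee_rot'],s['qpos'])"
```

```text
time_s: 1.72
ee_pos: [299.8, -231.0, 239.6]
ee_rot: [179.9, -0.1, -0.2]
force: [0.9, 0.1, 0.3]
gripper_width: 55.1
time_s: 2.35
ee_pos: [374.5, 64.5, 239.4]
ee_rot: [180.0, -0.1, 0.0]
force: [1.8, -1.1, 0.5]
gripper_width: 54.9
time_s: 2.98
ee_pos: [523.1, 314.6, 229.6]
ee_rot: [-180.0, -0.1, 0.0]
force: [0.6, -1.3, 0.6]
gripper_width: 54.6
[523.07187905 314.56944832 229.5740854 ] [-1.79952116e+02 -1.22775026e-01  2.27432078e-02] [ 2.99535235e+01  2.09643067e+01  8.33748582e+01 -2.04089204e-02
  7.55305439e+01  1.19935806e+02]
```

```bash
python3 -m jog '0 0 0 0.78 1.28 0 0.6; 0 0 0 0.78 1.28 -2 0.6; 0 0 0 0.78 1.28 -4 0.6; 0 0 0 0.78 1.28 -4 0.6; 0 0 0 0.78 1.28 -4 0.6'
python3 - <<'E'
from h import *
X=env.state()['ee_pos'];print(X)
o=[]
for c,b in(("side",(262,280,64,84)),("top",(180,205,90,84))):
    im=save(c,f"pics/{c}1.png"); l,t,w,h=b; f=7 if c=="side" else 4
    i=cv2.resize(cv2.cvtColor(im[t:t+h,l:l+w],cv2.COLOR_RGB2BGR),None,fx=f,fy=f,interpolation=cv2.INTER_CUBIC)
    for dy in(-27,0,27):
        p=(proj(c,X+[0,dy,0])-[l,t]+.5)*f; cv2.circle(i,tuple(np.int32(p)),3,(0,0,255),1)
    o.append(i)
H=np.zeros((590,810,3),np.uint8)
for i,x in zip(o,(0,450)): H[:i.shape[0],x:x+i.shape[1]]=i
cv2.imwrite("pics/hov.png",H[:,:800])
E
```

```text
time_s: 3.6
ee_pos: [542.5, 345.1, 130.9]
ee_rot: [-179.9, -0.2, -0.0]
force: [0.7, -1.0, -0.8]
gripper_width: 54.3
[542.47522327 345.0954887  130.8749247 ]
```

View pics/hov.png

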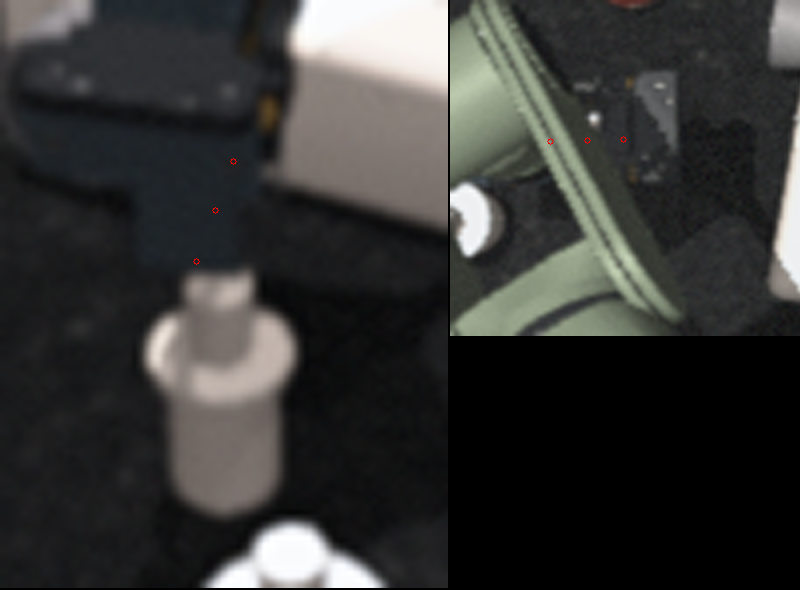

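Picture 5 shows the fingertips about where projected, straddling the stem at crop (220, 285). I'll descend and grip.

```bash
python3 -m jog '0 0 0 0 0 -1.2 0.6; 0 0 0 0 0 -2.36 0.6; 0 0 0 0 0 -2.36 0.6; 0 0 0 0 0 -2.36 0.1; 0 0 0 0 0 -2.36 0.1' 20; python3 -m jog '0 0 0 0 0 0 0.1; 0 0 0 0 0 0 0.1; 0 0 0 0 0 0 0.1' 30
```

```text
time_s: 4.32
ee_pos: [542.4, 345.1, 72.0]
ee_rot: [-179.9, -0.2, -0.0]
force: [0.5, 0.7, -0.7]
gripper_width: 37.3
time_s: 4.7
ee_pos: [541.8, 344.7, 70.7]
ee_rot: [-180.0, -0.1, 0.0]
force: [0.8, 0.4, 3.6]
gripper_width: 23.4
```

```bash
python3 -m jog '0 0 0 0 0 2 0.1; 0 0 0 0 0 4 0.1; 0 0 0 0 0 6 0.1; 0 0 0 0 0 8 0.1; 0 0 0 0 0 8 0.1'; python3 -m jog '0 0 0 0.7 -2.2 0 0.1; 0 0 0 1.5 -4.4 0 0.1; 0 0 0 2.2 -6.6 0 0.1; 0 0 0 2.98 -8.6 0 0.1; 0 0 0 2.98 -9.7 0 0.1';  python3 -m jog '0 0 0 0 0 -0.4 0.1;0 0 0 0 0 -0.4 0.1'
python3 - <<'E'
from h import *
X=env.state()['ee_pos'];print(X)
o=[]
for c,b in(("side",(262,195,60,84)),("top",(260,175,70,80))):
    im=save(c,f"pics/{c}2.png"); l,t,w,h=b; f=7 if c=="side" else 5
    i=cv2.resize(cv2.cvtColor(im[t:t+h,l:l+w],cv2.COLOR_RGB2BGR),None,fx=f,fy=f,interpolation=cv2.INTER_CUBIC)
    for r,z in((20,-70),(26,-10),(26,-4)):
        p=np.array([proj(c,X+[r*np.cos(a),r*np.sin(a),z]) for a in np.linspace(0,6.283,40)])
        cv2.polylines(i,[np.round(((p-[l,t]+.5)*f-.5)*8).astype(np.int32)],True,(0,0,255),1,cv2.LINE_AA,3)
    o.append(i)
H=np.zeros((590,800,3),np.uint8)
for i,x in zip(o,(0,440)): H[:i.shape[0],x:x+i.shape[1]]=i[:,:800-x]
cv2.imwrite("pics/hov2.png",H)
E
```

```text
time_s: 5.32
ee_pos: [542.9, 345.5, 274.5]
ee_rot: [-179.7, -0.4, -0.0]
force: [0.2, 0.0, -2.0]
gripper_width: 23.5
time_s: 5.95
ee_pos: [615.9, 99.0, 267.3]
ee_rot: [179.9, 0.2, -0.1]
force: [-1.4, 0.6, -1.1]
gripper_width: 23.3
time_s: 6.2
ee_pos: [614.6, 102.5, 257.5]
ee_rot: [180.0, 0.3, 0.0]
force: [0.3, -0.0, -1.4]
gripper_width: 23.2
[614.61125148 102.50615075 257.46515103]
```

View pics/hov2.png

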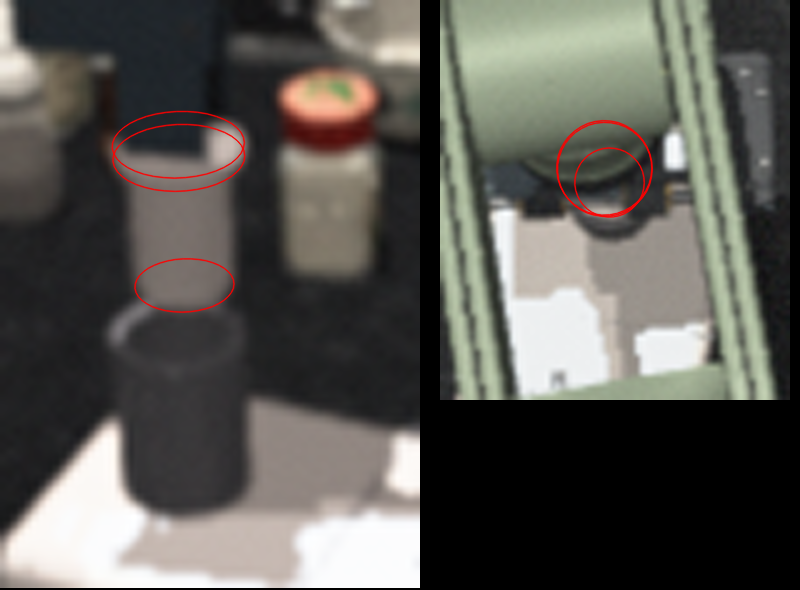

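Picture 6, side view: the held shank's outline matches the model (foot bottom at crop row 310 against 312 predicted), and the rim centre is at about crop (177, 339). I'll refine the tube position from both views.

Run:
```python
from m import *
im=cv2.imread("pics/top0.png",0)
# housing long edges, subpixel along rows
def edge(rows,x0,x1,rise):
    pts=[]
    for v in rows:
        r=im[v,x0:x1].astype(float); d=np.diff(r)*(1 if rise else -1); k=d.argmax(); w=d[max(0,k-2):k+3].clip(0); pts.append((x0+max(0,k-2)+.5+(w*np.arange(len(w))).sum()/w.sum(),v))
    vx,vy,x,y=cv2.fitLine(np.float32(pts),cv2.DIST_HUBER,0,.01,.01).ravel(); return [(x+vx/vy*(v-y),v) for v in(rows[0],rows[-1])]
for z in(80,90):
  for e in(edge(list(range(236,275)),255,275,True),edge(list(range(205,275)),300,330,False)):
    a,b=[onplane("top",p,z) for p in e]; d=a-b; print(z,a.round(1),b.round(1),np.degrees(np.arctan2(d[1],d[0])))
for y in(100,103,106): print(y,[proj(c,[617,y,165]).round(2) for c in("side","top")])
for y in(132,136,139): print(y,[proj(c,[460.5,y,98.5]).round(2) for c in("side","top")])
K=cv2.resize(im[194:230,274:312],None,fx=10,fy=10,interpolation=cv2.INTER_CUBIC); S_=cv2.resize(cv2.imread("pics/side0.png",0)[228:276,266:306],None,fx=10,fy=10,interpolation=cv2.INTER_CUBIC)
print("row thru rim v=212:",im[212,280:310]); print("col u=294:",im[198:230,294])
s=cv2.imread("pics/side0.png",0); print("side row 243",s[243,272:304]);print("side col 287",s[232:275,287])
```

```text
80 [552.2 194.2  80. ] [435.1 217.6  80. ] -11.307238108530232
80 [644.3  23.5  80. ] [430.3  66.1  80. ] -11.268208023732496
90 [551.5 193.2  90. ] [435.2 216.4  90. ] -11.307238108530235
90 [642.9  23.7  90. ] [430.5  66.   90. ] -11.268208023732504
100 [array([287.56, 241.29]), array([294.58, 211.09])]
103 [array([287.3 , 241.85]), array([293.56, 211.12])]
106 [array([287.03, 242.42]), array([292.54, 211.15])]
132 [array([339.17, 272.97]), array([286.43, 264.9 ])]
136 [array([338.93, 273.81]), array([285.12, 264.94])]
139 [array([338.75, 274.44]), array([284.14, 264.97])]
row thru rim v=212: [238 239 239 229 202 174 119  78 126 170 200 230 239 239 239 238 238 238
 240 240 227 195 146 161 229 240 239 238 238 238]
col u=294: [238 240 239 233 184 174  99  57  64 120 187 202 231 239 239 239 238 238
 239 239 234 191 172  72  77 140 208 241 239 238 238 238]
side row 243 [ 27  29  29  28  40  81 130 138  95  56  51  51  51  55  56  58  57  57
  56  56  57  71 112 146 130  70  33  30  30  32  32  32]
side col 287 [ 31  32  32  31  62 117 120  75  55  56  56  58  55  67  94 119 104  68
  59  58  58  57  57  58  57  58  58  58  57  59  58  58  55  57  56  61
 130 232 251 251 250 250 250]
```

The housing geometry and both rims give the tube at about (617, 104). I'll correct and lower gently.

```bash
python3 -m jog '0 0 0 0.1 0.05 0 0.1; 0 0 0 0.1 0.05 -0.4 0.1; 0 0 0 0.1 0.05 -0.7 0.1; 0 0 0 0.1 0.05 -0.9 0.1; 0 0 0 0.1 0.05 -0.9 0.1'; python3 -m jog '0 0 0 0 0 -0.15 0.1; 0 0 0 0 0 -0.3 0.1; 0 0 0 0 0 -0.3 0.1'
```

```text
time_s: 6.92
ee_pos: [618.0, 103.1, 236.7]
ee_rot: [180.0, 0.1, -0.0]
force: [0.3, -0.1, -1.0]
gripper_width: 23.2
time_s: 7.3
ee_pos: [618.1, 103.2, 229.5]
ee_rot: [180.0, 0.0, -0.0]
force: [-0.6, 1.3, -1.0]
gripper_width: 23.4
```

```bash
python3 -m jog '0 0 0 0 0 -0.2 0.1; 0 0 0 0 0 -0.4 0.1; 0 0 0 0 0 -0.6 0.1; 0 0 0 0 0 -0.6 0.1'
```

```text
time_s: 7.8
ee_pos: [617.9, 103.1, 214.2]
ee_rot: [180.0, 0.1, -0.0]
force: [1.1, 0.3, -1.0]
gripper_width: 23.6
```

```bash
python3 -m jog '0 0 0 0 0 -0.2 0.1; 0 0 0 0 0 -0.4 0.1; 0 0 0 0 0 -0.6 0.1; 0 0 0 0 0 -0.6 0.1'
```

```text
time_s: 8.3
ee_pos: [618.0, 103.2, 199.3]
ee_rot: [180.0, 0.1, -0.0]
force: [-0.8, -0.3, -0.8]
gripper_width: 23.1
```

```bash
python3 -m jog '0 0 0 0 0 -0.3 0.1; 0 0 0 0 0 -0.6 0.1; 0 0 0 0 0 -0.85 0.1; 0 0 0 0 0 -0.85 0.1'; python3 -m jog '0 0 0 0 0 -0.04 0.1; 0 0 0 0 0 -0.08 0.1; 0 0 0 0 0 -0.12 0.1; 0 0 0 0 0 -0.12 0.1'
```

```text
time_s: 8.8
ee_pos: [617.9, 103.2, 177.8]
ee_rot: [180.0, 0.1, -0.0]
force: [-0.5, -0.3, -0.9]
gripper_width: 23.5
time_s: 9.3
ee_pos: [618.4, 103.2, 175.9]
ee_rot: [180.0, -0.0, -0.0]
force: [-0.7, 0.3, 0.2]
gripper_width: 23.1
```

```bash
python3 -m jog '0 0 0 0 0 -0.04 0.1; 0 0 0 0 0 -0.08 0.1; 0 0 0 0 0 -0.08 0.1; 0 0 0 0 0 -0.08 0.1'
```

```text
time_s: 9.8
ee_pos: [618.5, 103.3, 175.7]
ee_rot: [-180.0, -0.1, 0.0]
force: [-2.0, 0.3, 7.5]
gripper_width: 23.0
```

It's seated, with contact at the predicted height (TCP 175.7). I'll release and lift off.

```bash
python3 -m jog '0 0 0 0 0 0.06 0.4; 0 0 0 0 0 0.06 0.5; 0 0 0 0 0 0.06 0.5; 0 0 0 0 0 1 0.5; 0 0 0 0 0 3 0.5'; python3 -m jog '0 0 2 -1 0.2 1 0.7; 0 0 4 -2.5 0.6 1 0.7; 0 0 6 -4.5 0.9 1 0.7; 0 0 8 -6.3 1.29 1 0.7; 0 0 10 -6.3 1.29 1 0.7'; python3 -m jog '0 0 2 0 0 0 0.7; 0 0 4 0 0 0 0.7; 0 0 5.74 0 0 0 0.7; 0 0 5.74 0 0 0 0.7'
python3 - <<'E'
from m import *
print(env.state()['ee_pos'],env.state()['ee_rot'])
I={c:save(c,f"pics/{c}3.png") for c in("side","top")}
import ov; ov.I=I
A=ov.crop("side",(262,190,100,130),4,[((617.5,104),[(26,171),(12,203),(28,165)])],[(0,255,0)]);B=ov.crop("top",(255,190,75,100),5,[((617.5,104),[(26,171),(28,165)])],[(0,255,0)])
H=np.zeros((540,800,3),np.uint8);H[:520,:400]=A;H[:500,410:785]=B;cv2.imwrite("pics/d.png",H)
E
```

```text
time_s: 10.42
ee_pos: [616.9, 103.0, 246.6]
ee_rot: [179.9, 0.4, -0.0]
force: [0.1, -0.2, -0.3]
gripper_width: 45.3
time_s: 11.05
ee_pos: [457.8, 135.8, 274.0]
ee_rot: [-180.0, 0.0, 50.4]
force: [0.7, 0.4, -0.2]
gripper_width: 64.1
time_s: 11.55
ee_pos: [460.7, 135.4, 273.5]
ee_rot: [-180.0, 0.0, 78.6]
force: [0.5, 0.1, 0.3]
gripper_width: 63.8
[460.74360933 135.42640204 273.45980779] [-1.79991656e+02  8.40182859e-03  7.85943874e+01]
```

View pics/d.png

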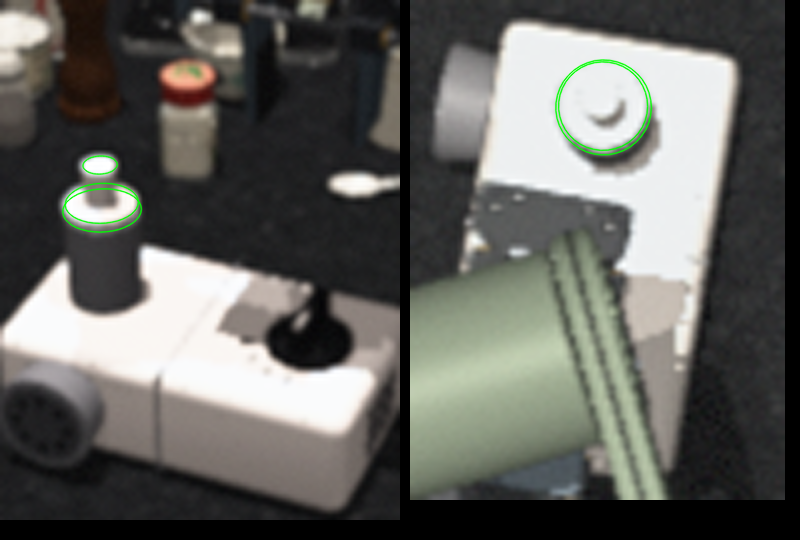

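Picture 7 shows the flange sitting on the rim: the model at 165/171 mm matches at side crop (101, 205) and top crop (603, 106). The dial is at rest, and the gripper is above it. I'll descend and grip the bar.

```bash
python3 -m jog '0 0 0 0 0 -2 0.6; 0 0 0 0 0 -4 0.6; 0 0 0 0 0 -6 0.6; 0 0 0 0 -0.01 -6.8 0.6; 0 0 0 0 -0.01 -6.8 0.6'; python3 -m jog '0 0 0 0 0 0 0.2; 0 0 0 0 0 0 0.1; 0 0 0 0 0 0 0.05; 0 0 0 0 0 0 0.05; 0 0 0 0 0 0 0.05' 25
```

```text
time_s: 12.28
ee_pos: [459.7, 134.9, 102.2]
ee_rot: [-179.8, 0.1, 78.6]
force: [-0.7, 0.1, 1.2]
gripper_width: 54.6
time_s: 12.9
ee_pos: [460.0, 135.4, 104.0]
ee_rot: [-179.9, -0.0, 78.7]
force: [-4.1, 1.8, 5.2]
gripper_width: 14.2
```

```bash
python3 -m jog '0 0 -1.4 0 0 0 0.05; 0 0 -2.8 0 0 0 0.05; 0 0 -4.2 0 0 0 0.05; 0 0 -5.6 0 0 0 0.05; 0 0 -7 0 0 0 0.05' 50;python3 -c "
from workcell import env;s=env.state();print(s['torque'],s['force'])"
```

```text
time_s: 13.52
ee_pos: [460.0, 135.4, 103.9]
ee_rot: [-179.9, 0.1, 43.5]
force: [-3.3, 0.8, 4.5]
gripper_width: 13.5
[0.21118819 0.52066799 0.14014589] [-3.28540123  0.77218074  4.5042934 ]
```

```bash
python3 -m jog '0 0 -1.4 0 0 0 0.05; 0 0 -2.8 0 0 0 0.05; 0 0 -4.2 0 0 0 0.05; 0 0 -5.6 0 0 0 0.05; 0 0 -7 0 0 0 0.05';python3 -c "
from workcell import env;s=env.state();print(s['torque'],s['force'])"; python3 -m jog '0 0 -0.3 0 0 0 0.05; 0 0 -0.6 0 0 0 0.05; 0 0 -0.6 0 0 0 0.05'
python3 - <<'E'
from workcell import env
s=env.state();print(s['torque'],s['force'],s['ee_rot'])
from m import *
I={c:save(c,f"pics/{c}4.png") for c in("side","top")}
import ov; ov.I=I
A=ov.crop("side",(262,190,100,130),4,[],[]);B=ov.crop("top",(255,190,75,100),5,[],[])
H=np.zeros((540,800,3),np.uint8);H[:520,:400]=A;H[:500,410:785]=B;cv2.imwrite("pics/e.png",H)
E
```

```text
time_s: 14.15
ee_pos: [460.0, 135.4, 104.0]
ee_rot: [-180.0, 0.1, 8.5]
force: [-3.2, 0.9, 4.4]
gripper_width: 13.6
[0.18627092 0.62032246 0.16742534] [-3.22068504  0.9134267   4.40618959]
time_s: 14.52
ee_pos: [460.0, 135.4, 103.9]
ee_rot: [-180.0, 0.1, 5.8]
force: [-3.1, 0.5, 4.8]
gripper_width: 13.6
[0.20140307 0.72557146 0.17973566] [-3.07835115  0.4748285   4.76380096] [-1.79987134e+02  8.27988784e-02  5.78566359e+00]
```

View pics/e.png

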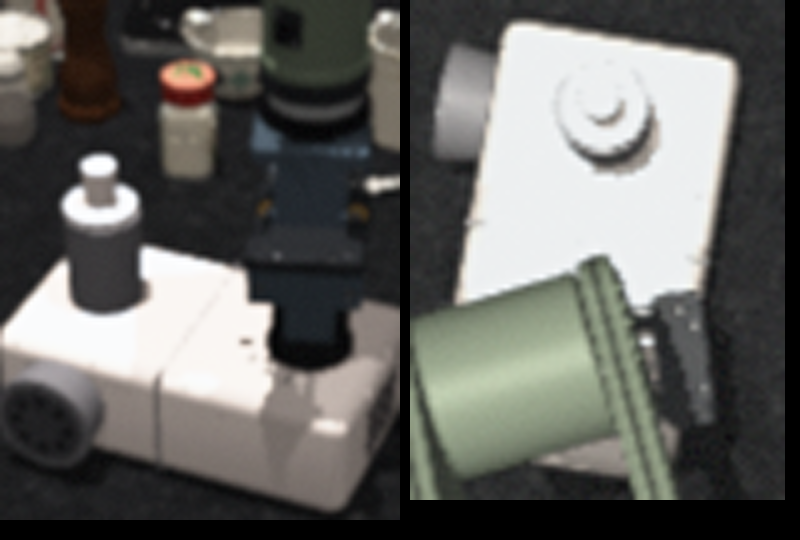

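Picture 8 shows the pusher still seated and the gripper holding the dial, 72.9° (1.27 rad) from rest with the pads flush at 13.6 mm. One last check that nothing else moved, then I'll hand in.

Run:
```python
from m import *
L={c:[cv2.cvtColor(cv2.imread(f"pics/{c}{k}.png"),cv2.COLOR_BGR2RGB) for k in(0,4)] for c in("side","top")}
for n,c,b,w in(("large","side",(284,350,40,52),95),("small","side",(342,318,26,44),95),("large","top",(165,244,32,32),95),("timer","side",(225,312,34,36),60),("mug+spoon","side",(340,190,48,52),90)):
    print(n,c,[(o[0].round(1),round(o[1])) for o in(obs(i,b,w) for i in L[c])])
s=env.state();print(s['time_s'],s['ee_rot'][2],s['torque'][2],s['gripper_width'])
print(env.job_done())
```

```text
large side [(array([303.5, 373.8]), 826), (array([303.5, 373.8]), 827)]
small side [(array([353.9, 338.1]), 381), (array([353.9, 338.1]), 382)]
large top [(array([179.4, 259.5]), 386), (array([179.4, 259.5]), 387)]
timer side [(array([240.2, 324.1]), 283), (array([240.3, 324.1]), 283)]
mug+spoon side [(array([363.9, 209. ]), 666), (array([364.3, 208.8]), 642)]
14.625 5.788148995618015 0.21368211507478335 13.537925450587963
the job is handed in; nothing more can be done
None
```

The shredder is set up as asked, and I handed the job in at 14.6 s with the gripper still holding the dial at the third notch.

- **Pusher:** I used the medium pusher. It slid into the feed tube with no noticeable force, and contact came at the height where its flange should meet the rim. Pictures taken afterwards show the flange on the rim.
- **Dial:** I then gripped the bar with 50 N and turned it clockwise 72.9° (1.27 rad, third notch at 1.26). The pads were flush on the bar at about 13.5 mm. The wrist felt 0.18–0.21 N m, roughly what the spring should give there.
- **Not read directly:** I took the dial angle from how far the gripper turned. The bar's resting direction came from the pictures, good to about 2°.
- **Surroundings:** The large and small pushers and the egg timer did not move in before-and-after pictures. The mug's measured outline shifted by 0.4 px; I took that as the arm partly covering it or its shadow. I did not compare the spice jar, tea cup or teaspoon numerically.
- **Disagreement:** The two cameras differed by up to about 9 mm in y for the pushers and about 5 mm for the tube. I settled it with the self-centring grasp and the housing's shape, and the pusher went in without touching.

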